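# Slide two heavy regulators back into the row

### The job

Two of the four voltage regulators on the furnace bench have been pulled forward out of their row. Push each of them back into its empty place, until its front is in line with the fronts of the two that are still in the row and it stands square with them. They are heavy and tall: push low on the case so that they slide and never rock or tip, do not lift them or touch their knobs, and leave everything else on the bench where it is.

Things in the scene. Friction and masses are not known exactly. Their poses are not given: they have to be found in the camera images.
- strip: Aluminium mains socket strip, 50 x 600 x 44 mm (x, y, z), screwed to the bench behind the row of regulators and parallel to it. Origin: on the bench, middle of its long side facing the row; x points away from the row (as from the regulators' fronts to their rears), y to the robot's left. The row has four places 138 mm apart; a regulator in place leaves 47.5 mm of air before the strip.
- place_l (a point): Centre, at bench height, of the empty place in the row left of reg_home_l: where the origin of the regulator that belongs there must come. Axes as the strip's. The front of a regulator in place lies 52.5 mm from here, towards the robot. 28 mm of air lies between neighbours in the row.
- place_r (a point): Centre, at bench height, of the other empty place, between reg_home_l and reg_home_r. Axes as the strip's; otherwise as place_l.
- reg_a: Voltage regulator in a plain grey sheet-steel case, loose: 105 (front to back) x 110 x 200 mm high over its feet, about 2.4 kg (1.9 to 3.0). Origin: centre of the underside, at bench height; x points from the front (meter side, facing the robot) to the rear, z up. Pulled forward 45 to 110 mm, up to 9 degrees askew, before place_l or place_r (either), at most 10 mm aside.
- reg_b: Same make and size as reg_a, origin and axes alike; pulled forward before the other empty place. Both stand on four 8 mm rubber feet, outer edges 40 mm before and behind the centre. Friction on the bench is 0.48 to 0.72: sliding takes 9 to 21 N, and a push higher than about 55 mm may rock it. The front is flat, with nothing standing out below 120 mm.
- reg_home_l: Voltage regulator in a plain grey sheet-steel case, loose: 105 (front to back) x 110 x 200 mm high over its feet, about 2.4 kg (1.9 to 3.0). Origin: centre of the underside, at bench height; x points from the front (meter side, facing the robot) to the rear, z up. Already in line, between place_l and place_r. Leave it there.
- reg_home_r: Voltage regulator in a plain grey sheet-steel case, loose: 105 (front to back) x 110 x 200 mm high over its feet, about 2.4 kg (1.9 to 3.0). Origin: centre of the underside, at bench height; x points from the front (meter side, facing the robot) to the rear, z up. Already in line, at the right-hand end of the row. Leave it there.
- reg_a_knob: Black turning knob, 46 mm across and 24 mm high, in the middle of the top of reg_a, on a dial plate; its top is 227 mm above the bench. Origin: centre of its underside. Not to be touched.
- reg_b_knob: Black turning knob, 46 mm across and 24 mm high, in the middle of the top of reg_b, on a dial plate; its top is 227 mm above the bench. Origin: centre of its underside. Not to be touched.
- reg_home_l_knob: Black turning knob, 46 mm across and 24 mm high, in the middle of the top of reg_home_l, on a dial plate; its top is 227 mm above the bench. Origin: centre of its underside. Not to be touched.
- reg_home_r_knob: Black turning knob, 46 mm across and 24 mm high, in the middle of the top of reg_home_r, on a dial plate; its top is 227 mm above the bench. Origin: centre of its underside. Not to be touched.
- dome_a: Glass display dome on a foot, 68 mm across, 130 mm high, standing in front of reg_home_l or reg_home_r. Origin: centre of its underside. Leave it alone.
- dome_b: Second glass display dome, same size, standing in front of the other of these. Origin: centre of its underside. Leave it alone.
- crucible: White porcelain crucible, 52 mm across, 45 mm high, standing to the robot's left. Leave it alone.
- spanner: Steel spanner lying on the bench between the robot and reg_home_l, about 180 mm long, under 20 mm high. Leave it alone.
- driver: Screwdriver lying on the bench to the robot's right, about 200 mm long, 26 mm high. Leave it alone.
- jar: Amber glass jar, 60 mm across, 85 mm high, to the robot's right. Leave it alone.
- fitting: Brass pipe fitting, 26 mm across, 34 mm high, standing to the robot's left. Leave it alone.

How it is judged (in metres and radians):
At the end, for the whole second after the job is handed in: Both pulled-out regulators stand still and upright in the two empty places, one in each: front within 10 mm of the line of the row, within 25 mm sideways of the place's centre, square to the row within 0.10 rad; the two others have not moved by more than 10 mm (((x of reg_a in the frame of place_l between -0.01 and 0.01 m and y of reg_a in the frame of place_l between -0.025 and 0.025 m) or (x of reg_a in the frame of place_r between -0.01 and 0.01 m and y of reg_a in the frame of place_r between -0.025 and 0.025 m)) and angle between the x axis of each of reg_a, reg_b and the x axis of strip, either way round below 0.1 rad and angle between each of reg_a, reg_b, reg_home_l, reg_home_r's own z axis and vertical below 0.03 rad and linear speed of each of reg_a, reg_b below 0.01 m/s and ((x of reg_b in the frame of place_l between -0.01 and 0.01 m and y of reg_b in the frame of place_l between -0.025 and 0.025 m) or (x of reg_b in the frame of place_r between -0.01 and 0.01 m and y of reg_b in the frame of place_r between -0.025 and 0.025 m)) and distance of each of reg_home_l, reg_home_r from where it was at the start of the episode below 0.01 m); the robot touches nothing.
It fails at once if a regulator rocks or tips by more than about 6 degrees (angle between any of reg_a, reg_b, reg_home_l, reg_home_r's own z axis and vertical above 0.1 rad).
It fails at once if a regulator is lifted off the bench (height (world z) of any of reg_a, reg_b, reg_home_l, reg_home_r above 0.012 m).
It fails at once if a regulator's knob is taken hold of, pushed or knocked (more than 1 N) (contact force between any of reg_a_knob, reg_b_knob, reg_home_l_knob, reg_home_r_knob and the fingers above 1 N or contact force between any of reg_a_knob, reg_b_knob, reg_home_l_knob, reg_home_r_knob and the arm above 1 N).
It fails at once if a regulator that was already in line is shifted by more than 10 mm (distance of any of reg_home_l, reg_home_r from where it was at the start of the episode above 0.01 m).
It fails at once if one of the small things on the bench is moved by more than 15 mm (distance of any of dome_a, dome_b, crucible, spanner, driver, jar, fitting from where it was at the start of the episode above 0.015 m).
It also fails if it takes over 58 s, if anything falls off the work surface, if the arm or the gripper's body presses on something with over 40 N, if the wrist force passes 120 N, or if a joint passes its speed limit or range.

### The arm

A 6-joint arm with a two-finger parallel gripper is mounted at the origin on the work surface. World frame = base frame: x ahead of the robot, y to its left, z up, the work surface at z = 0. Lengths are in m, angles in degrees, forces in N, time in s.
With the tool pointing down it reaches from about 0.4 to 0.825 m from the base axis. Payload 7 kg.
Tool frame: the origin (TCP) lies at the very end of the fingers, on their centre line; the grasp point (between the pads) lies 19 mm behind it; z points along the fingers, y is the line along which they close (so a half turn about z gives the same grasp; the last joint's range is limited). The gripper opens to 88 mm and grips with 3 to 60 N. Pads are 19 mm wide; open, the fingers measure 130 mm over their backs; the gripper's body (78 mm by 193 mm) begins 47 mm behind the grasp point.
Start: joints at [92.653, 20.546, 0.682, 0, -70.136, -16.507], TCP at [0.162, 0.655, 0.227] pointing down, gripper open.
Joint ranges: [-176.03, 176.03], [-82.01, 121.73], [-58.28, 71.71], [-173.87, 95.51], [-174.79, -0.11], [-173.66, 173.66]. Speed limits (degrees/s): [136.94, 136.94, 172.46, 180, 180, 180].

### API

Orientations are given as a 3x3 rotation matrix whose columns are the frame's x, y, z axes.
In Python, from workcell import reach, move_l, move_joints, command_gripper, dwell, ik, capture, camera_info, MotionError, close_job, read_time, read_q, read_qvel, read_joint_efforts, read_tool_pos, read_ee_rot, read_contact_force, read_moment, read_width, read_finger_force gives the robot as it stands. Calls block until the motion is done:
- reach(position, orientation): joint-space move of the TCP to a pose.
- move_l(position, orientation=None, v=0.15): straight line of the TCP; orientation=None keeps the orientation; v is the mean speed in m/s.
- move_joints(angles): joint-space move.
- command_gripper(opening): finger opening in m; the grip force is fixed at half the most; returns when the fingers have stopped.
- dwell(seconds).
- ik(position, orientation): joint angles nearest the present ones, or None.
- capture(name): name is "side" or "top"; returns (picture, depth): 420x560x3 uint8, blue, green, red; 420x560 float32, m along the optical axis (not along the pixel's ray), 0 where there is no reading.
- camera_info(name): a dict with "fov_y" (degrees; the focal length in pixels is half the picture's height over the tangent of half this angle, whatever the lens; pixels are square), "cx", "cy" (the principal point, pixels), "D" ([k1, k2, p1, p2, k3] as OpenCV has them; the pictures are not rectified), "R" (3x3) and "t" (3): a world point X has camera coordinates R X + t. Camera axes: x right, y down, z forward; pixel columns grow to the right and rows downward; lengths in m; the calibration is good to about 2 mm. A picture is of the moment at which its call begins. camera_info takes no time and is no camera call.
A pose or a line that the arm cannot do raises MotionError and nothing moves.
- close_job(): hands the job in; it is judged then, once.
Readings, each from a call of its own:
- read_time(): time.
- read_q(): joint angles.
- read_qvel(): joint speeds.
- read_joint_efforts(): joint torques, N m.
- read_tool_pos(): TCP position.
- read_ee_rot(): TCP orientation.
- read_contact_force(): force on the tool from outside, world axes, zero at the start.
- read_moment(): the same for the moment, N m.
- read_width(): finger opening in m.
- read_finger_force(): force on a finger pad.
Only numpy, scipy, OpenCV 4.12 (cv2) and the standard library are available. Lean on these libraries where they do the work, as an engineer would, in place of code of your own. Each camera call takes 0.05 s, during which the arm holds its last target. There are 200 camera calls.

## Working session

There is one attempt and no reset: what is moved stays moved. The work goes in short steps, each a Python script; the robot and the scene stay as the last script left them, time stands still between calls to the robot, and variables do not carry over. Pictures are saved under pics/ and viewed, at most 10 in all, crops included, and the job is handed in when it is done.

```bash
mkdir -p pics
python3 - <<'E'
from workcell import *
import cv2,numpy as np
for n in("top","side"):
    p,d=capture(n); cv2.imwrite(f"pics/{n}0.png",p); np.save(f"pics/{n}0.npy",d); i=camera_info(n); print(n,i, (d>0).mean())
    R=np.array(i["R"]);print("pos",-R.T@np.array(i["t"]))
E
```

```text
top {'fov_y': 46.99051504870172, 'cx': 280.98642144708225, 'cy': 214.56919873864146, 'D': array([0.02120239, 0.        , 0.        , 0.        , 0.        ]), 'R': array([[ 0.02469855, -0.99958932,  0.01453168],
       [-0.98599864, -0.02675553, -0.16459288],
       [ 0.16491408, -0.01026301, -0.98625454]]), 't': array([-0.03252215,  0.52079183,  1.70103737])} 0.9961224489795918
pos [ 2.33778268e-01 -1.11697533e-03  1.76384706e+00]
side {'fov_y': 53.29296188596339, 'cx': 282.92701069409213, 'cy': 212.98467067414416, 'D': array([-0.03260321,  0.        ,  0.        ,  0.        ,  0.        ]), 'R': array([[-0.58132233,  0.81363583,  0.00781591],
       [ 0.77635461,  0.55751037, -0.29403352],
       [-0.24359365, -0.16486033, -0.95576315]]), 't': array([ 0.29675568, -0.36210198,  1.42186682])} 0.9959736394557823
pos [0.79998797 0.19483399 1.25017839]
```

View pics/top0.png

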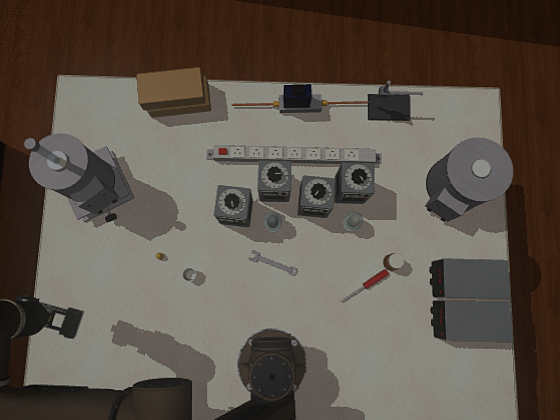

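View pics/side0.png

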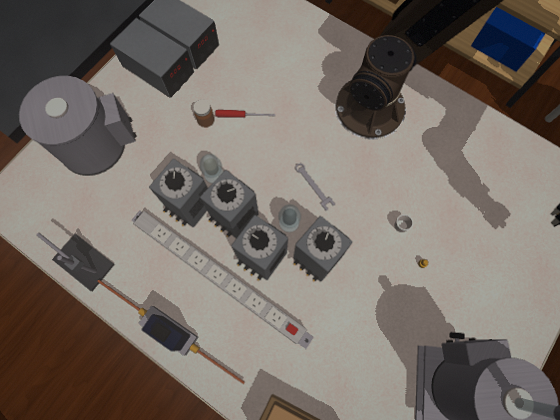

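The top view shows the regulators at about (233,204), (274,177), (317,195) and (355,180). The first and third are pulled out. The domes are at (272,222) and (353,222), and the strip runs from (208,152) to (380,158). The side view shows all four tops clearly. Next I'll measure with depth.

```bash
cat > h.py <<'E'
from workcell import *
import cv2,numpy as np
def cloud(n,d=None):
    if d is None: p,d=capture(n)
    i=camera_info(n); f=210/np.tan(np.radians(i["fov_y"]/2))
    K=np.array([[f,0,i["cx"]],[0,f,i["cy"]],[0,0,1]])
    v,u=np.mgrid[:420,:560]
    r=cv2.undistortPoints(np.stack([u,v],-1).reshape(-1,1,2).astype(float),K,i["D"]).reshape(420,560,2)
    C=np.dstack([r*d[...,None],d]); return (C-i["t"])@np.array(i["R"])
def blobs(W,lo,hi,amin,box=(0.4,1.1,-.5,.5)):
    x,y,z=W[...,0],W[...,1],W[...,2]
    m=((z>lo)&(z<hi)&(x>box[0])&(x<box[1])&(y>box[2])&(y<box[3])).astype(np.uint8)
    n,L,s,_=cv2.connectedComponentsWithStats(m,connectivity=4)
    out=[]
    for k in range(1,n):
        if s[k,4]<amin: continue
        P=W[L==k]; (c,sz,a)=cv2.minAreaRect(P[:,:2].astype(np.float32))
        b=(a+45)%90-45
        if abs(a-b)%180>45: sz=sz[::-1]
        out.append((np.round(c,4),np.round(sz,4),round(b,1),round(float(np.median(P[:,2])),4),len(P)))
    return sorted(out,key=lambda o:-o[0][1])
E
python3 - <<'E'
from h import *
for n in("top","side"):
    W=cloud(n,np.load(f"pics/{n}0.npy"))
    for lo,hi,a in((.192,.24,200),(.036,.052,300),(.08,.14,40),(.01,.05,30)):
        print(n,lo)
        for o in blobs(W,lo,hi,a): print("  ",*o)
E
```

```text
top 0.192
   [0.5333 0.1471] [0.1072 0.1098] -5.6 0.2021 1054
   [0.6266 0.0097] [0.1088 0.1098] -0.5 0.2025 1006
   [ 0.5749 -0.1364] [0.1081 0.1133] -4.3 0.2021 1051
   [ 0.6281 -0.2709] [0.107  0.1094] -0.2 0.2021 1020
top 0.036
   [ 0.7521 -0.062 ] [0.0543 0.6004] 0.1 0.0449 1972
top 0.08
   [0.9628 0.3914] [0.1204 0.2286] 8.3 0.1291 2261
   [0.506  0.1173] [0.0666 0.1375] 41.6 0.1035 83
   [0.4916 0.0143] [0.0589 0.0599] 1.5 0.1076 249
   [0.5756 0.0098] [0.0052 0.1086] 0.9 0.1008 81
   [ 0.9534 -0.066 ] [0.0537 0.1047] 0.1 0.1313 404
   [ 0.5254 -0.1254] [0.0312 0.1137] -20.0 0.1031 78
   [ 0.6005 -0.2474] [0.0733 0.147 ] -41.1 0.1071 135
   [ 0.5024 -0.277 ] [0.0584 0.06  ] -3.9 0.1071 250
top 0.01
   [0.9071 0.3658] [0.0495 0.233 ] 20.8 0.0319 264
   [0.4822 0.1467] [0.0195 0.1056] 6.3 0.034 47
   [0.5761 0.0094] [0.0034 0.1066] -0.0 0.0327 59
   [ 0.7571 -0.0666] [0.0658 0.6094] 0.4 0.0437 2065
   [ 0.5235 -0.1302] [0.006  0.1083] -5.9 0.0332 54
   [ 0.9537 -0.1593] [0.1004 0.6803] 0.1 0.0187 1264
   [ 0.5851 -0.2577] [0.0522 0.1237] -29.3 0.0328 91
side 0.192
   [0.5357 0.1
[... 355 characters left out ...]
7] -0.7 0.1102 159
   [0.6574 0.0333] [0.071  0.1446] 43.8 0.114 183
   [0.4971 0.0116] [0.0582 0.0582] -10.1 0.1063 355
   [ 0.9589 -0.0652] [0.0517 0.1019] 3.3 0.133 708
   [ 0.6038 -0.112 ] [0.0739 0.1439] 41.3 0.1108 283
   [ 0.6712 -0.2516] [0.0538 0.126 ] 33.9 0.1104 239
   [ 0.5067 -0.2744] [0.0576 0.0594] 14.0 0.105 331
   [ 0.9591 -0.363 ] [0.0304 0.0163] 0.6 0.1281 52
side 0.01
   [0.9141 0.3277] [0.0047 0.1414] 10.0 0.0292 93
   [0.6319 0.0607] [0.1023 0.0134] -7.4 0.034 58
   [ 0.7537 -0.0714] [0.0515 0.6149] 0.1 0.0444 3469
   [ 0.9594 -0.1601] [0.1015 0.6797] -0.1 0.0162 1865
   [ 0.648  -0.2153] [0.0681 0.0105] -7.7 0.0309 92
   [ 1.0031 -0.4637] [0.0131 0.0706] -1.1 0.0122 74
```

```bash
cat >> h.py <<'E'
def rot(th,sg=1):
    s,c=np.sin(np.radians(th)),np.cos(np.radians(th)); z=np.array([s,0,-c]); y=np.array([0,sg,0.]); return np.column_stack([np.cross(y,z),y,z])
E
python3 - <<'E'
from h import *
print(read_time(),read_ee_rot().round(2),read_contact_force())
for th in(45,55):
  for sg in(1,-1):
    for p in((.42,.145,.33),(.44,.145,.03),(.57,.145,.03),(.42,-.131,.33),(.49,-.131,.03),(.57,-.131,.03)):
        q=ik(p,rot(th,sg)); print(th,sg,p,None if q is None else np.round(q,0))
W=cloud("top",np.load("pics/top0.npy"))
for n,(u,v) in dict(crucible=(191,275),fitting=(161,257),sp1=(252,257),sp2=(295,271),drv=(345,300)).items(): print(n,W[v,u].round(3))
E
```

```text
0.1 [[ 0.97 -0.24 -0.  ]
 [-0.24 -0.97 -0.  ]
 [ 0.    0.   -1.  ]] [ 0.83107989 -0.49434586 -0.15634709]
45 1 (0.42, 0.145, 0.33) [ 164.  -66.  -55.   19. -144.  117.]
45 1 (0.44, 0.145, 0.03) None
45 1 (0.57, 0.145, 0.03) [  -9.   21.  -57. -169.  -34.   87.]
45 1 (0.42, -0.131, 0.33) [  18.  -36.  -58.   27.  -28. -127.]
45 1 (0.49, -0.131, 0.03) [-36.  13. -41. -97. -24.  34.]
45 1 (0.57, -0.131, 0.03) [-26.  17. -33. -95. -18.  24.]
45 -1 (0.42, 0.145, 0.33) [ 164.  -66.  -55.   19. -144.  -63.]
45 -1 (0.44, 0.145, 0.03) None
45 -1 (0.57, 0.145, 0.03) [  -9.   21.  -57. -169.  -34.  -93.]
45 -1 (0.42, -0.131, 0.33) [ 18. -36. -58.  27. -28.  53.]
45 -1 (0.49, -0.131, 0.03) [ -36.   13.  -41.  -97.  -24. -146.]
45 -1 (0.57, -0.131, 0.03) [ -26.   17.  -33.  -95.  -18. -156.]
55 1 (0.42, 0.145, 0.33) None
55 1 (0.44, 0.145, 0.03) None
55 1 (0.57, 0.145, 0.03) None
55 1 (0.42, -0.131, 0.33) None
55 1 (0.49, -0.131, 0.03) [ -56.   26.  -50. -114.  -48.   74.]
55 1 (0.57, -0.131, 0.03) [ -45.   26.  -43. -119.  -42.   67.]
55 -1 (0.42, 0.145, 0.33) None
55 -1 (0.44, 0.145, 0.03) None
55 -1 (0.57, 0.145, 0.03) None
55 -1 (0.42, -0.131, 0.33) None
55 -1 (0.49, -0.131, 0.03) [ -56.   26.  -50. -114.  -48. -106.]
55 -1 (0.57, -0.131, 0.03) [ -45.   26.  -43. -119.  -42. -113.]
crucible [0.298 0.299 0.007]
fitting [0.36  0.409 0.014]
sp1 [ 0.37   0.083 -0.006]
sp2 [ 0.322 -0.075  0.01 ]
drv [ 0.223 -0.257  0.003]
```

Run:
```python
from h import *
for th in(28,32,36,40):
  for sg in(1,-1):
    print(th,sg)
    for p in((.45,.145,.3),(.45,.145,.1),(.45,.145,.03),(.57,.145,.03),(.48,-.131,.3),(.48,-.131,.03),(.49,-.131,.03),(.57,-.131,.03)):
        q=ik(p,rot(th,sg)); print("   ",p,None if q is None else np.round(q,0))
```

```text
28 1
    (0.45, 0.145, 0.3) [ 170.  -78.  -40.   11. -155.  108.]
    (0.45, 0.145, 0.1) None
    (0.45, 0.145, 0.03) None
    (0.57, 0.145, 0.03) None
    (0.48, -0.131, 0.3) [  12.  -17.  -38.    8.  -42. -107.]
    (0.48, -0.131, 0.03) None
    (0.49, -0.131, 0.03) None
    (0.57, -0.131, 0.03) None
28 -1
    (0.45, 0.145, 0.3) [ 60. -19. -47.  32. -51.  12.]
    (0.45, 0.145, 0.1) None
    (0.45, 0.145, 0.03) None
    (0.57, 0.145, 0.03) None
    (0.48, -0.131, 0.3) [ 12. -17. -38.   8. -42.  73.]
    (0.48, -0.131, 0.03) None
    (0.49, -0.131, 0.03) None
    (0.57, -0.131, 0.03) None
32 1
    (0.45, 0.145, 0.3) [ 170.  -77.  -44.   12. -154.  110.]
    (0.45, 0.145, 0.1) None
    (0.45, 0.145, 0.03) None
    (0.57, 0.145, 0.03) None
    (0.48, -0.131, 0.3) [  12.  -19.  -42.   11.  -36. -110.]
    (0.48, -0.131, 0.03) None
    (0.49, -0.131, 0.03) None
    (0.57, -0.131, 0.03) None
32 -1
    (0.45, 0.145, 0.3) [ 62. -21. -52.  38. -49.   5.]
    (0.45, 0.145, 0.1) None
    (0.45, 0.145, 0.03) None
    (0.57, 0.145, 0.03) None
    (0.48, -0.131, 0.3) [ 12. -19. -42.  11. -36.  7
[... 767 characters left out ...]
 0.145, 0.1) None
    (0.45, 0.145, 0.03) None
    (0.57, 0.145, 0.03) [  -7.   18.  -51. -166.  -20.   82.]
    (0.48, -0.131, 0.3) [  13.  -23.  -52.   21.  -23. -119.]
    (0.48, -0.131, 0.03) [-20.  10. -39. -77. -13.   2.]
    (0.49, -0.131, 0.03) [-19.  10. -38. -76. -12.   0.]
    (0.57, -0.131, 0.03) [ -8.  15. -32. -64.  -6. -19.]
40 -1
    (0.45, 0.145, 0.3) [ 168.  -74.  -52.   16. -151.  -67.]
    (0.45, 0.145, 0.1) None
    (0.45, 0.145, 0.03) None
    (0.57, 0.145, 0.03) [  -7.   18.  -51. -166.  -20.  -98.]
    (0.48, -0.131, 0.3) [ 13. -23. -52.  21. -23.  61.]
    (0.48, -0.131, 0.03) None
    (0.49, -0.131, 0.03) None
    (0.57, -0.131, 0.03) [ -8.  15. -32. -64.  -6. 161.]
```

```bash
cat >> h.py <<'E'
def rot2(th,b,sg=1):
    c,s=np.cos(np.radians(b)),np.sin(np.radians(b)); return np.array([[1,0,0],[0,c,-s],[0,s,c]])@rot(th,sg)
E
python3 - <<'E'
from h import *
import time
t0=time.time()
G={"A":[(.44,.145,.2),(.45,.145,.035),(.51,.145,.035),(.57,.145,.035)],"B":[(.48,-.131,.2),(.48,-.131,.035),(.52,-.131,.035),(.57,-.131,.035)]}
for k,ps in G.items():
  for th in(28,32,36,40,45):
    for b in range(-35,36,5):
      for sg in(1,-1):
        Q=[ik(p,rot2(th,b,sg)) for p in ps]
        if sum(q is None for q in Q[1:])==0: print(k,th,b,sg,[None if q is None else np.round(q).astype(int).tolist() for q in Q])
print(time.time()-t0)
E
```

```text
A 28 25 1 [None, [21, 7, -41, -61, -12, -60], [19, 12, -36, -58, -14, -62], [17, 16, -30, -54, -16, -65]]
A 28 25 -1 [None, [21, 7, -41, -61, -12, 120], [19, 12, -36, -58, -14, 118], [17, 16, -30, -54, -16, 115]]
A 28 30 1 [[42, -18, -54, -4, -14, -136], [7, 9, -39, -73, -23, -41], [8, 13, -33, -69, -23, -45], [9, 17, -28, -65, -24, -50]]
A 28 30 -1 [[42, -18, -54, -4, -14, 44], [7, 9, -39, -73, -23, 139], [8, 13, -33, -69, -23, 135], [9, 17, -28, -65, -24, 130]]
A 28 35 1 [[26, -14, -41, -35, -26, -98], [-2, 12, -39, -79, -32, -30], [0, 16, -33, -76, -31, -35], [2, 19, -27, -72, -31, -41]]
A 28 35 -1 [[26, -14, -41, -35, -26, 82], [-2, 12, -39, -79, -32, 150], [0, 16, -33, -76, -31, 145], [2, 19, -27, -72, -31, 139]]
A 32 25 1 [None, [14, 7, -41, -75, -13, -41], [14, 12, -36, -70, -13, -46], [14, 16, -30, -64, -14, -52]]
A 32 25 -1 [None, [14, 7, -41, -75, -13, 139], [14, 12, -36, -70, -13, 134], [14, 16, -30, -64, -14, 128]]
A 32 30 1 [None, [2, 10, -41, -83, -24, -26], [4, 13, -35, -79, -23, -32], [6, 17, -29, -74, -23, -39]]
A 32 30 -1 [None, [2, 10, -41, -83, -24, 154], [4, 13, 
[... 10744 characters left out ...]
], [-28, 18, -30, -85, -26, -171]]
B 45 15 1 [[-18, -8, -35, -49, -31, -43], [-39, 16, -37, -84, -36, 14], [-35, 17, -34, -84, -34, 10], [-30, 19, -29, -83, -31, 5]]
B 45 20 1 [[-26, -6, -32, -55, -39, -36], [-41, 18, -36, -82, -41, 11], [-37, 19, -33, -82, -39, 7], [-32, 21, -28, -82, -36, 2]]
B 45 25 1 [[-31, -3, -30, -59, -46, -32], [-43, 20, -34, -80, -45, 8], [-39, 21, -31, -81, -43, 5], [-35, 23, -27, -81, -41, 0]]
B 45 30 1 [[-36, 0, -28, -62, -52, -30], [-45, 22, -33, -79, -50, 6], [-41, 23, -30, -80, -48, 3], [-37, 25, -26, -81, -46, -2]]
B 45 35 1 [[-40, 3, -27, -65, -58, -29], [-47, 25, -32, -78, -54, 4], [-43, 26, -29, -80, -52, 1], [-39, 27, -24, -80, -50, -4]]
5.952085733413696
```

```bash
cat >> h.py <<'E'
def clear(p,R,dome,r=.034,h=.135):
    g=np.stack(np.meshgrid(np.linspace(-.039,.039,9),np.linspace(-.0965,.0965,21),np.linspace(-.186,-.066,13)),-1).reshape(-1,3)
    P=g@R.T+p; m=P[:,2]<h
    return (np.hypot(*(P[m,:2]-dome).T).min()-r if m.any() else 1), P[:,2].min()
E
python3 - <<'E'
from h import *
D=np.array([.4945,.013]); res=[]
for y in(.145,.155,.165,.175):
  for th in(27,30,33,36,40,45,50,55,60):
    for b in range(-40,36,5):
        R=rot2(th,b,1); ps=[(x,y,.033) for x in(.455,.49,.53,.57)]
        c=min(clear(np.array(p),R,D)[0] for p in ps); zb=clear(np.array(ps[0]),R,D)[1]
        if c<.008 or zb<.008: continue
        for sg in(1,-1):
          R=rot2(th,b,sg); Q=[ik(p,R) for p in ps]
          if all(q is not None for q in Q): res.append((b,th,y,sg,round(c,3),round(zb,3),[np.round(q).astype(int).tolist() for q in Q[::3]]))
for r in sorted(res,key=lambda r:abs(r[0]))[:30]: print(r)
# B
for y in(-.131,-.125,-.12):
  for b in(5,10):
    print("B",y,b,[min(clear(np.array((x,y,.033)),rot2(32,b),d)[0] for x in(.48,.52,.57)) for d in((.4945,.013),(.5045,-.2757))])
E
```

```text
Traceback (most recent call last):
ValueError: time passes only in moves, steps and waits
```

Run:
```python
from h import *
for y in(-.131,-.125,-.12):
  for b in(5,10):
    print("B",y,b,[round(min(clear(np.array((x,y,.033)),rot2(32,b),d)[0] for x in(.48,.52,.57)),4) for d in((.4945,.013),(.5045,-.2757))])
D=np.array([.4945,.013]); res=[]; n=0
try:
 for y in(.15,.165,.18):
  for th in(28,32,36,40,45,50,55):
    for b in range(-30,31,5):
        R=rot2(th,b,1); ps=[np.array((x,y,.033)) for x in(.455,.49,.53,.57)]
        c=min(clear(p,R,D)[0] for p in ps); zb=clear(ps[0],R,D)[1]
        if c<.006 or zb<.006: continue
        q0=ik(ps[0],R);n+=1
        if q0 is None: continue
        q1=ik(ps[3],R);n+=1
        if q1 is not None: res.append((b,th,y,round(c,3),round(zb,3),np.round(q0).astype(int).tolist(),np.round(q1).astype(int).tolist()))
except ValueError as e: print(e)
print(n)
for r in sorted(res,key=lambda r:abs(r[0]))[:30]: print(r)
```

```text
B -0.131 5 [np.float64(0.0175), np.float64(0.0053)]
B -0.131 10 [np.float64(0.0216), np.float64(-0.0052)]
B -0.125 5 [np.float64(0.0116), np.float64(0.0113)]
B -0.125 10 [np.float64(0.0157), np.float64(0.0008)]
B -0.12 5 [np.float64(0.0066), np.float64(0.0163)]
B -0.12 10 [np.float64(0.0107), np.float64(0.0058)]
158
```

```bash
cat >> h.py <<'E'
def clear2(p,R,dome):
    g=np.stack(np.meshgrid(np.linspace(-.039,.039,9),np.linspace(-.0965,.0965,41),np.linspace(-.186,-.066,13)),-1).reshape(-1,3)
    P=g@R.T+p; r=np.sqrt(np.clip(.0315**2-np.clip(P[:,2]-.1,0,1)**2,0,1)); r[P[:,2]<.03]=.035
    m=P[:,2]<.133
    return ((np.hypot(*(P[m,:2]-dome).T)-r[m]).min() if m.any() else 1), P[:,2].min()
E
python3 - <<'E'
from h import *
D=np.array([.4945,.013]); res=[]; n=0
try:
 for y in(.16,.175,.185):
  for th in(26,28,30,33,36,40):
    for b in (10,15,18,21,24,27,30,35,40):
        R=rot2(th,b,1); ps=[np.array((x,y,.033)) for x in(.455,.49,.53,.57)]
        c=min(clear2(p,R,D)[0] for p in ps); zb=clear2(ps[0],R,D)[1]
        if c<.0 or zb<.0: continue
        q0=ik(ps[0],R);n+=1
        if q0 is None: continue
        q1=ik(ps[3],R);n+=1
        if q1 is not None: res.append((b,th,y,round(c,3),round(zb,3),np.round(q0).astype(int).tolist(),np.round(q1).astype(int).tolist()))
except ValueError as e: print(e)
print(n)
for r in sorted(res,key=lambda r:abs(r[0]))[:30]: print(r)
E
```

```text
67
(18, 40, 0.175, np.float64(0.006), np.float64(0.027), [-3, 10, -48, -120, -18, 22], [14, 16, -31, -91, -4, -22])
(18, 40, 0.185, np.float64(0.016), np.float64(0.027), [-3, 11, -49, -124, -19, 26], [16, 16, -31, -90, -3, -24])
(21, 40, 0.185, np.float64(0.01), np.float64(0.022), [-4, 12, -49, -120, -22, 21], [8, 16, -32, -100, -11, -9])
(24, 26, 0.185, np.float64(0.002), np.float64(0.032), [39, 8, -46, -41, -1, -94], [27, 16, -32, -43, -11, -82])
(24, 33, 0.185, np.float64(0.002), np.float64(0.025), [23, 8, -41, -76, -6, -47], [23, 16, -31, -61, -6, -61])
(24, 36, 0.185, np.float64(0.003), np.float64(0.022), [9, 9, -42, -97, -13, -15], [17, 16, -30, -77, -9, -41])
(24, 40, 0.185, np.float64(0.002), np.float64(0.017), [-6, 13, -49, -118, -25, 19], [4, 17, -33, -103, -16, -5])
```

Run:
```python
from h import *
D=np.array([.4945,.013]); res=[]; n=0
try:
 for y in(.182,.2):
  for th in(28,32,36,40,43,46):
    for b in (0,5,10,14,18,22):
        R=rot2(th,b,1); ps=[np.array((x,y,.05)) for x in(.45,.49,.53,.57)]
        c=min(clear2(p,R,D)[0] for p in ps); zb=clear2(ps[0],R,D)[1]
        if c<.004: continue
        q0=ik(ps[0],R);n+=1
        if q0 is None: continue
        q1=ik(ps[3],R);n+=1
        if q1 is not None: res.append((b,th,y,round(c,3),round(zb,3),np.round(q0).astype(int).tolist(),np.round(q1).astype(int).tolist()))
except ValueError as e: print(e)
print(n)
for r in sorted(res,key=lambda r:abs(r[0]))[:30]: print(r)
R=rot2(40,18)
for p in((.44,.19,.3),(.44,.19,.2),(.44,.19,.13),(.44,.19,.09),(.45,.19,.07),(.57,.19,.2)): print(p,ik(p,R))
```

```text
86
(14, 43, 0.182, np.float64(0.025), np.float64(0.048), [-8, 9, -55, -137, -23, 45], [3, 15, -36, -121, -9, 19])
(14, 43, 0.2, np.float64(0.043), np.float64(0.048), [-7, 10, -58, -143, -25, 51], [1, 15, -39, -131, -12, 31])
(18, 43, 0.182, np.float64(0.018), np.float64(0.041), [-7, 9, -53, -129, -23, 34], [3, 15, -35, -114, -12, 10])
(18, 43, 0.2, np.float64(0.036), np.float64(0.041), [-6, 10, -55, -135, -25, 40], [3, 15, -36, -121, -13, 16])
(22, 40, 0.182, np.float64(0.011), np.float64(0.037), [3, 7, -46, -109, -15, 2], [14, 14, -31, -87, -7, -29])
(22, 43, 0.182, np.float64(0.011), np.float64(0.034), [-9, 10, -52, -124, -27, 28], [1, 15, -36, -113, -17, 7])
(22, 40, 0.2, np.float64(0.029), np.float64(0.037), [4, 7, -46, -114, -15, 7], [18, 14, -31, -86, -4, -32])
(22, 43, 0.2, np.float64(0.029), np.float64(0.034), [-7, 11, -54, -129, -27, 32], [2, 16, -36, -117, -16, 11])
(0.44, 0.19, 0.3) None
(0.44, 0.19, 0.2) None
(0.44, 0.19, 0.13) None
(0.44, 0.19, 0.09) None
(0.45, 0.19, 0.07) None
(0.57, 0.19, 0.2) None
```

Run:
```python
from h import *
try:
  for z in(.07,.09,.12,.16,.2,.25,.3):
    for x,y in((.45,.2),(.45,.26)):
      o=[]
      for th in(20,30,43,50):
        for b in(18,30,40):
          q=ik((x,y,z),rot2(th,b))
          if q is not None: o.append((th,b,np.round(q).astype(int).tolist()))
      print(z,x,y,o)
except ValueError as e: print(e)
```

```text
0.07 0.45 0.2 [(20, 30, [28, 5, -38, -47, -20, -82]), (20, 40, [8, 10, -34, -68, -37, -52]), (30, 30, [28, 3, -41, -61, -9, -69]), (30, 40, [2, 9, -39, -84, -33, -32]), (43, 18, [3, 4, -49, -124, -14, 20]), (43, 30, [-6, 8, -50, -115, -29, 11]), (43, 40, [-16, 16, -52, -113, -44, 14])]
0.07 0.45 0.26 [(20, 30, [41, 6, -40, -40, -12, -99]), (20, 40, [17, 10, -34, -70, -30, -57]), (30, 40, [11, 9, -39, -89, -27, -33]), (43, 18, [3, 9, -56, -149, -22, 47]), (43, 30, [-1, 11, -53, -131, -30, 24]), (43, 40, [-9, 18, -54, -125, -44, 22])]
0.09 0.45 0.2 [(20, 30, [30, 2, -39, -42, -20, -90]), (20, 40, [10, 7, -34, -64, -37, -57]), (30, 40, [6, 5, -39, -79, -31, -40]), (43, 30, [2, 3, -46, -107, -21, -4]), (43, 40, [-12, 9, -49, -108, -39, 2])]
0.09 0.45 0.26 [(20, 30, [44, 3, -42, -32, -11, -110]), (20, 40, [20, 7, -34, -66, -30, -64]), (30, 40, [16, 6, -38, -83, -24, -44]), (43, 18, [8, 4, -50, -140, -12, 32]), (43, 30, [5, 5, -48, -123, -21, 9]), (43, 40, [-5, 11, -51, -121, -37, 10])]
0.12 0.45 0.2 [(20, 30, [34, -2, -40, -34, -21, -100]), (20, 40, [13, 3, -33, -59, -37, -66]), (30, 40, 
[... 1620 characters left out ...]
, -47, -18, -15, -128])]
0.25 0.45 0.26 [(20, 18, [57, -11, -42, 13, -34, -159]), (20, 30, [50, -13, -40, -5, -28, -141]), (20, 40, [35, -11, -32, -34, -32, -110])]
0.3 0.45 0.2 [(20, 18, [51, -16, -36, 7, -44, -148]), (20, 30, [40, -17, -32, -13, -40, -128]), (20, 40, [24, -14, -27, -35, -45, -103]), (30, 18, [166, -80, -53, 35, -139, 121]), (30, 30, [51, -24, -52, 19, -22, -165]), (30, 40, [44, -23, -46, -8, -20, -139]), (43, 30, [-132, -82, -31, -122, -162, -86]), (43, 40, [-134, -80, -37, -130, -168, -98]), (50, 40, [-130, -80, -38, -119, -159, -90])]
0.3 0.45 0.26 [(20, 18, [57, -14, -36, 11, -42, -157]), (20, 30, [50, -16, -35, -4, -35, -142]), (20, 40, [38, -14, -30, -27, -36, -118])]
```

```bash
cat > a.py <<'E'
from h import *
def st(m): print(m,round(read_time(),2),read_tool_pos().round(4),read_contact_force().round(1),np.round(read_q()).astype(int))
try:
    reach((.45,.25,.3),rot2(20,30)); st("w0")
    move_l((.44,.25,.2),rot2(20,40),v=.15); st("w1")
    move_l((.43,.25,.12),rot2(30,40),v=.1); st("w2")
    move_l((.43,.25,.08),rot2(43,30),v=.06); st("w3")
    move_l((.445,.21,.05),rot2(43,18),v=.06); st("w4")
    move_l((.45,.192,.042),v=.06); st("w5")
except MotionError as e: print(e); st("err")
p,d=capture("top"); cv2.imwrite("pics/top1.png",p[100:350,100:450])
E
python3 a.py
```

```text
w0 1.97 [0.4501 0.2505 0.3002] [-0.5  0.7  0. ] [  48  -16  -35   -6  -36 -140]
w1 2.98 [0.4403 0.2499 0.2   ] [-0.2  0.6 -0. ] [ 31  -8 -34 -42 -30 -98]
w2 4.14 [0.4301 0.25   0.1203] [-0.   0.3  0.6] [ 24  -2 -40 -72 -19 -62]
w3 5.96 [0.43   0.2501 0.08  ] [ 0.9 -0.1  1.1] [   0    6  -52 -125  -26   16]
w4 6.97 [0.4451 0.2101 0.0501] [-0.3  0.4 -0. ] [  -6   11  -57 -139  -27   44]
w5 7.47 [0.4501 0.1917 0.0419] [-0.4 -0.4 -0.6] [ -10   13  -56 -136  -29   44]
```

View pics/top1.png

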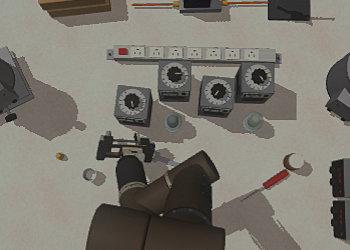

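The crop shows the gripper at (122,147) in front of reg A at (133,103). It is clear of the dome at (173,123), and all four tops are visible. Next I'll push in stages, measuring after each one.

```bash
cat >> h.py <<'E'
def st(m): print(m,round(read_time(),2),read_tool_pos().round(4),read_contact_force().round(1),np.round(read_q()).astype(int))
def regs(n="side"):
    W=cloud(n)
    for o in blobs(W,.192,.24,700,(.45,.75,-.4,.3)): print("  ",n,o[0],o[1],o[2])
E
python3 - <<'E'
from h import *
try:
    for x in(.485,.50):
        move_l((x,.192,.042),v=.04); st("p"); regs(); regs("top")
except MotionError as e: print(e); st("err")
E
```

```text
p 8.54 [0.4817 0.1924 0.0403] [-12.3  -0.8   7.2] [  -7   14  -52 -134  -25   39]
   side [0.5396 0.1438] [0.1053 0.1106] -4.6
   side [0.6288 0.0066] [0.1062 0.1103] 0.3
   side [ 0.5778 -0.1368] [0.1049 0.1086] -3.2
   side [ 0.6312 -0.2687] [0.1056 0.1132] 0.6
   top [0.5374 0.1474] [0.1077 0.1102] -5.0
   top [0.6274 0.0104] [0.1068 0.1101] 0.5
   top [ 0.5749 -0.1363] [0.1081 0.1133] -3.8
   top [ 0.6264 -0.2709] [0.1106 0.1087] 0.2
p 9.17 [0.4975 0.192  0.0401] [-5.   0.2 -1. ] [  -6   14  -49 -133  -23   37]
   side [0.5554 0.1445] [0.1067 0.1103] -4.1
   side [0.6291 0.0066] [0.1054 0.1101] 0.5
   side [ 0.5775 -0.1365] [0.1051 0.1089] -3.7
   side [ 0.6313 -0.268 ] [0.1054 0.1118] 0.6
   top [0.5533 0.1478] [0.1075 0.1102] -3.7
   top [0.6273 0.0104] [0.1066 0.1097] 0.8
   top [ 0.5737 -0.1359] [0.1104 0.113 ] -3.8
   top [ 0.6275 -0.2706] [0.1083 0.1093] -0.1
```

Run:
```python
from h import *
try:
    move_l((.49,.192,.042),v=.05); move_l((.49,.183,.042),v=.05)
    for x in(.52,.535):
        move_l((x,.183,.042),v=.04); st("p"); regs(); regs("top")
except MotionError as e: print(e); st("err")
```

```text
p 10.85 [0.5171 0.183  0.0402] [-10.7  -1.2   4.6] [  -5   14  -45 -128  -21   31]
   side [0.5744 0.1468] [0.1058 0.1103] -0.6
   side [0.629  0.0064] [0.106 0.111] -0.0
   side [ 0.5776 -0.1364] [0.1049 0.1083] -4.0
   side [ 0.6311 -0.2679] [0.1058 0.1118] 0.1
   top [0.5724 0.1498] [0.1063 0.1115] 1.0
   top [0.6269 0.0098] [0.1081 0.11  ] -0.5
   top [ 0.5743 -0.1365] [0.1077 0.1135] -4.0
   top [ 0.6285 -0.2713] [0.1063 0.1095] 0.2
p 11.47 [0.5327 0.1828 0.0402] [-7.8 -1.4  1.1] [  -3   15  -43 -126  -19   28]
   side [0.5896 0.1491] [0.1062 0.1097] 2.0
   side [0.6288 0.0065] [0.1061 0.1108] 0.3
   side [ 0.5773 -0.1365] [0.1054 0.1074] -3.8
   side [ 0.6312 -0.2682] [0.1058 0.1119] 0.7
   top [0.5862 0.1522] [0.1061 0.1101] 2.3
   top [0.6271 0.0106] [0.1085 0.1097] 1.1
   top [ 0.5746 -0.1362] [0.1077 0.1131] -4.1
   top [ 0.6282 -0.2712] [0.108  0.1088] -0.1
```

Run:
```python
from h import *
try:
    move_l((.523,.183,.042),v=.05); move_l((.523,.209,.042),v=.06)
    for x in(.55,.564):
        move_l((x,.209,.042),v=.04); st("p"); regs(); regs("top")
except MotionError as e: print(e); st("err")
```

```text
p 13.38 [0.5477 0.2092 0.0408] [-9.5  1.4  4.5] [  -1   17  -43 -133  -19   33]
   side [0.6045 0.1477] [0.1061 0.1107] -0.5
   side [0.629  0.0065] [0.106  0.1108] 0.0
   side [ 0.5773 -0.137 ] [0.105  0.1089] -4.0
   side [ 0.631  -0.2681] [0.1059 0.1125] 0.2
   top [0.6027 0.1512] [0.1069 0.1103] -0.5
   top [0.6277 0.0105] [0.1073 0.1098] 1.0
   top [ 0.5746 -0.1361] [0.1075 0.1134] -4.0
   top [ 0.6281 -0.2705] [0.1079 0.1089] -0.1
p 13.97 [0.5622 0.209  0.0407] [-6.2  1.6  0.6] [   0   17  -40 -131  -18   30]
   side [0.6188 0.1461] [0.1064 0.1102] -1.6
   side [0.6291 0.0068] [0.1059 0.1103] 0.7
   side [ 0.5773 -0.1366] [0.1056 0.1077] -4.0
   side [ 0.6307 -0.2681] [0.1064 0.1133] 0.9
   top [0.6165 0.1496] [0.1086 0.1106] -2.5
   top [0.6272 0.0105] [0.1073 0.1098] 1.2
   top [ 0.5746 -0.136 ] [0.1078 0.1132] -4.1
   top [ 0.6268 -0.2708] [0.1096 0.1087] -0.2
```

Run:
```python
from h import *
try:
    move_l((.553,.209,.042),v=.05); move_l((.553,.191,.042),v=.06)
    move_l((.573,.191,.042),v=.03); st("p")
    for i in range(2): regs(); regs("top")
except MotionError as e: print(e); st("err")
```

```text
p 15.71 [0.5705 0.1911 0.0407] [-11.2  -1.3   7.4] [   0   17  -37 -123  -15   21]
   side [0.6273 0.1467] [0.1067 0.1104] -1.0
   side [0.6288 0.0064] [0.106 0.111] 0.3
   side [ 0.578  -0.1371] [0.105  0.1095] -3.3
   side [ 0.6315 -0.2685] [0.1052 0.113 ] 0.7
   top [0.6259 0.15  ] [0.1085 0.1105] -1.2
   top [0.6278 0.0104] [0.1073 0.1098] 0.6
   top [ 0.5746 -0.1361] [0.1086 0.113 ] -3.5
   top [ 0.6283 -0.2709] [0.108  0.1086] 0.0
   side [0.6274 0.1466] [0.106  0.1105] -1.1
   side [0.6289 0.0069] [0.1062 0.1102] 0.1
   side [ 0.5778 -0.1366] [0.1051 0.1082] -3.0
   side [ 0.6308 -0.2679] [0.1059 0.1118] 0.4
   top [0.6256 0.15  ] [0.1076 0.1105] -1.3
   top [0.6276 0.0107] [0.1078 0.1099] 1.3
   top [ 0.5744 -0.1362] [0.1076 0.1133] -3.8
   top [ 0.6282 -0.2711] [0.1079 0.1086] 0.4
```

Run:
```python
from h import *
try:
    move_l((.45,.2,.045),v=.12); 
    move_l((.43,.25,.08),rot2(43,30),v=.08)
    move_l((.43,.25,.12),rot2(30,40),v=.08); 
    move_l((.44,.25,.2),rot2(20,40),v=.1)
    move_l((.45,.25,.33),rot2(20,30),v=.15); st("up"); regs(); regs("top")
    command_gripper(.05)
    reach((.45,-.125,.3),rot2(30,5)); st("b0")
    move_l((.475,-.125,.17),rot2(32,5),v=.12); st("b1")
    print([ik((x,-.125,.03),rot2(32,5)) is not None for x in(.475,.52,.57)], [ik((.475,-.125,z),rot2(32,5)) is not None for z in(.14,.1,.06)])
except MotionError as e: print(e); st("err")
p,d=capture("top"); cv2.imwrite("pics/top2.png",p[100:350,100:450])
```

```text
up 22.13 [0.4496 0.2497 0.3286] [ 0.4 -0.1  0.2] [  48  -17  -32   -5  -40 -141]
   side [0.6273 0.1466] [0.1065 0.1104] -1.1
   side [0.6292 0.0068] [0.1058 0.1106] 0.5
   side [ 0.5771 -0.1369] [0.1054 0.1084] -3.8
   side [ 0.631  -0.2684] [0.1067 0.1114] -0.1
   top [0.6253 0.1504] [0.1093 0.1104] 0.6
   top [0.6273 0.0106] [0.1067 0.1098] 1.3
   top [ 0.575  -0.1363] [0.1063 0.1134] -4.4
   top [ 0.6279 -0.2711] [0.1076 0.1083] -0.0
b0 24.43 [ 0.4503 -0.1245  0.3002] [-0.2  0.2 -0.3] [   9  -20  -38    0  -42 -100]
b1 25.68 [ 0.4754 -0.1248  0.1706] [ 0.3  0.  -0.3] [   8  -10  -51    1  -17 -101]
[True, True, True] [True, False, True]
```

View pics/top2.png

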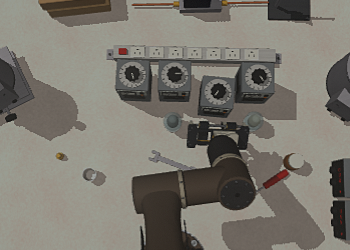

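Reg A is in line. In the crop the gripper is at (215,133), between the domes at (173,122) and (253,124), and in front of reg B at (218,95).

Run:
```python
from h import *
for z in(.1,.08,.06,.03):
    for b in(5,8,12,16):
        p=np.array((.475,-.125,z)); R=rot2(32,b); q=ik(p,R)
        print(z,b,[round(float(clear2(p,R,np.array(d))[0]),3) for d in((.4945,.013),(.5045,-.2757))],None if q is None else np.round(q).astype(int))
try:
    move_l((.475,-.125,.12),rot2(32,12),v=.08); st("1")
    move_l((.475,-.122,.08),rot2(32,8),v=.08); st("2")
    move_l((.48,-.125,.03),rot2(32,5),v=.06); st("3")
    move_l((.515,-.125,.03),v=.04); st("4"); regs(); regs("top")
except MotionError as e: print(e); st("err")
```

```text
0.1 5 [0.191, 0.094] None
0.1 8 [0.18, 0.085] [  1   0 -44 -26 -15 -70]
0.1 12 [0.178, 0.074] [ -8   2 -38 -38 -24 -54]
0.1 16 [0.174, 0.061] [-15   4 -34 -45 -31 -45]
0.08 5 [0.078, 0.066] None
0.08 8 [0.086, 0.057] [ -1   3 -43 -32 -14 -62]
0.08 12 [0.104, 0.045] [-10   4 -38 -42 -23 -48]
0.08 16 [0.117, 0.032] [-16   6 -34 -48 -30 -40]
0.06 5 [0.052, 0.041] [  5   5 -49 -23  -4 -74]
0.06 8 [0.059, 0.032] [ -4   5 -42 -39 -14 -53]
0.06 12 [0.069, 0.023] [-12   7 -37 -47 -23 -41]
0.06 16 [0.079, 0.018] [-18   9 -34 -52 -29 -35]
0.03 5 [0.025, 0.026] [ -2   9 -43 -41  -8 -50]
0.03 8 [0.032, 0.023] [ -9  10 -39 -49 -15 -39]
0.03 12 [0.041, 0.02] [-15  11 -36 -54 -22 -31]
0.03 16 [0.05, 0.017] [-21  13 -34 -57 -29 -26]
1 26.51 [ 0.4751 -0.1255  0.1204] [ 0.2  0.5 -0.3] [ -7  -1 -38 -34 -25 -60]
2 27.16 [ 0.4754 -0.1215  0.0806] [ 0.  -0.3 -0.3] [  0   2 -44 -31 -14 -63]
3 28.15 [ 0.48   -0.1251  0.0301] [0.6 0.2 0.4] [ -2   9 -43 -41  -8 -51]
4 29.18 [ 0.5147 -0.125   0.0299] [-0.3  0.4 -0.1] [  0  12 -40 -38  -7 -55]
   side [0.6277 0.1467] [0.1058 0.1104] -1.0
   side [0.6294 0.0063] [0.1051 0.1109] 0.1
   side [ 0.5771 -0.1366] [0.1058 0.1087] -3.5
   side [ 0.6314 -0.268 ] [0.1058 0.1127] 0.4
   top [0.6252 0.1503] [0.1083 0.1105] -1.2
   top [0.6271 0.0098] [0.1084 0.1101] -0.7
   top [ 0.5747 -0.1361] [0.1078 0.1133] -4.6
   top [ 0.6283 -0.2709] [0.1075 0.1091] -0.0
```

Run:
```python
from h import *
try:
    for x in(.54,.562):
        move_l((x,-.125,.03),v=.04); st("p"); regs(); regs("top")
except MotionError as e: print(e); st("err")
```

```text
p 30.05 [ 0.5358 -0.1249  0.0279] [-13.  -2.   5.] [  1  14 -39 -35  -7 -58]
   side [0.6274 0.1467] [0.1067 0.1104] -1.1
   side [0.6288 0.0068] [0.1063 0.1105] 0.1
   side [ 0.5946 -0.1337] [0.1057 0.1086] -0.4
   side [ 0.6311 -0.2682] [0.1056 0.112 ] 0.4
   top [0.6249 0.1498] [0.1094 0.1098] -1.1
   top [0.6274 0.0096] [0.1066 0.1101] -0.7
   top [ 0.5924 -0.1331] [0.1078 0.1111] 0.4
   top [ 0.6284 -0.271 ] [0.1091 0.1085] 0.1
p 30.85 [ 0.5577 -0.1246  0.0277] [-10.9  -0.6   3.7] [  1  15 -37 -33  -7 -61]
   side [0.6277 0.1468] [0.1055 0.1104] -0.8
   side [0.6292 0.0068] [0.1057 0.1103] 0.5
   side [ 0.6161 -0.1331] [0.1059 0.1087] 0.0
   side [ 0.6311 -0.2678] [0.1059 0.1124] 0.2
   top [0.6256 0.1501] [0.1072 0.111 ] -0.9
   top [0.6269 0.0101] [0.1065 0.1098] -0.1
   top [ 0.6142 -0.1328] [0.107  0.1108] 0.6
   top [ 0.6271 -0.2707] [0.1101 0.1087] -0.6
```

Run:
```python
from h import *
try:
    move_l((.575,-.125,.03),v=.03); st("p"); regs(); regs("top")
    move_l((.48,-.125,.03),v=.12)
    move_l((.475,-.122,.08),rot2(32,8),v=.1)
    move_l((.475,-.125,.12),rot2(32,12),v=.1)
    move_l((.45,-.125,.32),rot2(30,10),v=.15); st("up"); dwell(.3)
    for i in range(2): regs(); regs("top")
except MotionError as e: print(e); st("err")
p,d=capture("top"); cv2.imwrite("pics/top3.png",p[100:350,100:450])
```

```text
p 31.53 [ 0.5705 -0.1246  0.0276] [-11.6   0.5   3.6] [  2  16 -37 -31  -7 -63]
   side [0.6279 0.1467] [0.1053 0.1103] -1.1
   side [0.629  0.0066] [0.1063 0.1111] -0.2
   side [ 0.6297 -0.1328] [0.1056 0.1082] 0.1
   side [ 0.6307 -0.2683] [0.1064 0.1118] 0.0
   top [0.6254 0.1504] [0.1074 0.1105] -0.9
   top [0.6276 0.0104] [0.1069 0.1098] 0.8
   top [ 0.627  -0.1326] [0.1088 0.1114] 0.3
   top [ 0.6283 -0.2711] [0.1065 0.109 ] -0.0
up 35.27 [ 0.4497 -0.1249  0.3189] [-0.8  0.7  0.5] [  1 -18 -30 -11 -48 -89]
   side [0.6277 0.1467] [0.1063 0.1103] -0.8
   side [0.6288 0.0068] [0.1063 0.1107] 0.2
   side [ 0.6286 -0.1334] [0.1058 0.1086] -0.6
   side [ 0.6311 -0.2684] [0.1056 0.1119] 0.4
   top [0.6254 0.1498] [0.109  0.1094] 0.0
   top [0.6277 0.0105] [0.1076 0.1098] 0.8
   top [ 0.6266 -0.1324] [0.1077 0.1121] -0.2
   top [ 0.6286 -0.2713] [0.1079 0.1085] 0.2
   side [0.6277 0.1467] [0.106  0.1104] -1.0
   side [0.6287 0.0067] [0.1061 0.1102] 0.4
   side [ 0.6295 -0.1337] [0.105  0.1085] -0.3
   side [ 0.631  -0.2689] [0.1056 0.1125] 0.8
   top [0.6256 0.1503] [0.1098 0.1097] 0.9
   top [0.6273 0.0106] [0.1074 0.1099] 1.1
   top [ 0.6272 -0.1326] [0.1094 0.1113] 0.4
   top [ 0.6283 -0.2706] [0.1091 0.1083] -0.0
```

View pics/top3.png

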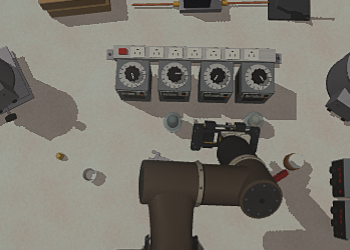

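All four regulators are in one line at crop row ~77, with the domes where they were at (172,122) and (253,124). The arm is clear of everything.

```bash
python3 -c "
from workcell import *
print(close_job())"
```

```text
the job is handed in; nothing more can be done
None
```

Both pulled-out regulators are back in their places, measured within about 2 mm of the row line and about 1° of square; the others and the domes had not visibly moved, and the job was handed in at about 36 s with no verdict returned.

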